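Charge a ring mould by weight on the spring scale

ROBOT

A 6-joint arm with a two-finger parallel gripper is mounted at the origin on the work surface. World frame = base frame: x ahead of the robot, y to its left, z up, the work surface at z = 0. Lengths are in m, angles in rad, forces in N, time in s.
With the tool pointing down it reaches from about 0.275 to 0.75 m from the base axis. Payload 10.2 kg.
Tool frame: the origin (TCP) lies midway between the tips of the shut fingers; the grasp point (between the pads) lies 19 mm behind it (env.hold_point_z is the distance from the TCP to the grasp point, in m); z points along the fingers, y is the line along which they close (so a half turn about z gives the same grasp; the last joint's range is limited). The gripper opens to 85 mm and grips with 20 to 120 N. Pads are 22 mm wide; open, the fingers measure 114 mm over their backs; the gripper's body (76 mm by 85 mm) begins 54 mm behind the grasp point. The pads swing forward as they close: fully open they stand 13 mm farther back than shut.
Start: joints at [0.967, 0.313, 1.498, -0, 1.331, -0.223], TCP at [0.195, 0.487, 0.231] pointing down, gripper open.
Joint ranges: [-2.94, 2.94], [-0.97, 2.17], [0.19, 2.56], [-1.23, 4.37], [0.02, 3.11], [-2.88, 2.88]. Speed limits (rad/s): [2.39, 2.39, 3.01, 3.14, 3.14, 3.14].

INTERFACE

Orientations are given as a unit quaternion [x, y, z, w].
In Python, from bench import env, kinematics, monitor, eyes, job gives the robot as it stands. The module is installed in compiled form; this text tells all that it offers. Calls block until the motion is done:
- env.reach(position, orientation): joint-space move of the TCP to a pose.
- env.movel(position, velocity=0.15, frame=None, guard=None): straight line of the TCP; frame=None keeps the orientation; velocity is the mean speed in m/s. With guard (N) it stops when the force on the tool has changed by that much, and returns True; else False.
- env.set_joints(angles): joint-space move.
- env.release() and env.close_gripper(effort=None): open the fingers fully, or close them until they stop; effort is the grip in N (None keeps the last).
- env.hold(seconds).
- kinematics.ik(position, orientation): joint angles nearest the present ones, or None.
- monitor.sense(): the state.
- eyes.grab_frame(name): name is "scene" or "side" or "wrist"; returns a dict with "frame" (480x640x3 uint8, red, green, blue), "mtx" (3x3 intrinsics, pixels), "view" (4x4, takes a point from world to camera coordinates). Camera axes: x right, y down, z forward; pixel columns grow to the right and rows downward; lengths in m; the calibration is good to about 2 mm. The wrist camera is an equidistant fisheye: a pixel r from the principal point sees the ray r / f radians off the axis. A picture is of the moment at which its call begins. There is no depth.
A pose or a line that the arm cannot do raises env.MotionError and nothing moves.
- job.hand_in(): hands the job in; it is judged then, once.
The state is a dict: "clock": time; "joints": joint angles; "qvel": joint speeds; "joint_efforts": joint torques, N m; "position": TCP position; "ee_rot": TCP orientation; "contact_force": force on the tool from outside, world axes, zero at the start; "ft_torque": the same for the moment, N m; "finger_gap": opening from 0.0 (shut) to 1.0 (fully open); "gripper_force": force on a finger pad.
Only numpy, scipy, OpenCV 4.12 (cv2) and the standard library are available. Lean on these libraries where they do the work, as an engineer would, in place of code of your own. Each camera call takes 0.05 s, during which the arm holds its last target. There are 200 camera calls.

TASK

Charge the ring mould that stands on the spring scale: take the plastic ring blanks from the board one at a time and lower each over the mould's core pin by feel until it sits fully home, without dropping it or forcing the scale, and let go so that the pan can settle. Check after every ring and stop with the ring that first brings the pointer down to the mark of the set clip or past it; leave the spare rings where they lie, and leave the clip and the other things on the bench alone.

Things in the scene. Friction and masses are not known exactly. Their poses are not given: they have to be found in the camera images.
- scale: Bench spring scale, fixed: grey housing 150 mm square, 75 mm high, with a graduated upright (white, 44 mm wide, 164 mm tall bar) on its +x side, 107 mm from the axis. Origin on the bench under the pan's axis, z up. The pan slides straight up and down on a soft damped spring, about 75 N/m: an average ring sinks it 7.5 mm. Empty it stands 3 to 5 mm below its upper stop; the lower stop is 60 mm below the upper.
- pan: Moving part of the scale: 146 mm steel pan with the ring mould's round aluminium bottom plate (88 mm) bolted on. Origin on the axis at the plate's top face, on which the first ring sits (about 161 mm above the bench when empty); z is up. It turns with the scale and carries the pin and the pointer.
- pin_top (a point): Centre of the top face of the mould's steel core pin, which stands on the plate's middle: 22 mm diameter, 66 mm tall above the plate, the last 12 mm tapering to 14 mm. A ring has 1 mm of play all round on the straight part. Moves down with the pan. More than 10 N on the pin or pan, downward or sideways, strains the scale.
- pointer (a point): Tip of the pan's dark pointer, which reaches round the upright to the front of its graduated face. It goes down with the pan.
- mark (a point): The mark: tip of the dark set clip clamped on the upright, tip to tip with the pointer (2 mm apart sideways) when both are level. Its height differs from start to start and takes two or three rings to reach. Compare heights when nothing touches the pan.
- board: Plywood board lying fixed on the bench with the four ring blanks on it, 250 x 250 x 12 mm; origin at the centre of its underside.
- ring_a_mid (a point): Ring blank of pressed recycled plastic, pale grey with flecks, lying flat on the plywood board at the start: 66 mm outside diameter, 20 mm high, about 57 g (each up to 10 % off). The 24 mm through bore is pressed by hand and stands 3 to 3.5 mm off the centre of the outside, each ring in another direction. The point is the centre of the outside, half-way up; z is the axis.
- ring_b_mid (a point): Ring blank of pressed recycled plastic, pale grey with flecks, lying flat on the plywood board at the start: 66 mm outside diameter, 20 mm high, about 57 g (each up to 10 % off). The 24 mm through bore is pressed by hand and stands 3 to 3.5 mm off the centre of the outside, each ring in another direction. The point is the centre of the outside, half-way up; z is the axis.
- ring_c_mid (a point): Ring blank of pressed recycled plastic, pale grey with flecks, lying flat on the plywood board at the start: 66 mm outside diameter, 20 mm high, about 57 g (each up to 10 % off). The 24 mm through bore is pressed by hand and stands 3 to 3.5 mm off the centre of the outside, each ring in another direction. The point is the centre of the outside, half-way up; z is the axis.
- ring_d_mid (a point): Ring blank of pressed recycled plastic, pale grey with flecks, lying flat on the plywood board at the start: 66 mm outside diameter, 20 mm high, about 57 g (each up to 10 % off). The 24 mm through bore is pressed by hand and stands 3 to 3.5 mm off the centre of the outside, each ring in another direction. The point is the centre of the outside, half-way up; z is the axis.
- sleeve_mid (a point): Bystander: the mould's aluminium outer sleeve standing on the bench, a tube of 86 mm outside diameter and 75 mm height; the point is its centre.
- scraper: Bystander: flat steel scraper bar lying on the bench, 22 x 200 x 5 mm, long along its y; origin at the centre of its underside.
- cup_mould: Bystander: amber cup mould standing on the bench, 72 mm diameter at the rim, 55 mm high; origin at the centre of its underside.
Not all that is in view belongs to the job. What is shaped like the part that bears ring_d_mid but orange or turquoise is not meant.

How it is judged:
On the way, in this order (a step that is already met when the one before it is completed fails the run):
1. a first ring sits fully home on the core pin, let go, and the pan has settled (((horizontal distance between ring_a_mid and pin_top below 0.007 m and angle between ring_a_mid's own z axis and vertical below 0.06 rad and (z of ring_a_mid in the frame of pan between 0.007 and 0.013 m or z of ring_a_mid in the frame of pan between 0.027 and 0.033 m or z of ring_a_mid in the frame of pan between 0.047 and 0.053 m)) or (horizontal distance between ring_b_mid and pin_top below 0.007 m and angle between ring_b_mid's own z axis and vertical below 0.06 rad and (z of ring_b_mid in the frame of pan between 0.007 and 0.013 m or z of ring_b_mid in the frame of pan between 0.027 and 0.033 m or z of ring_b_mid in the frame of pan between 0.047 and 0.053 m)) or (horizontal distance between ring_c_mid and pin_top below 0.007 m and angle between ring_c_mid's own z axis and vertical below 0.06 rad and (z of ring_c_mid in the frame of pan between 0.007 and 0.013 m or z of ring_c_mid in the frame of pan between 0.027 and 0.033 m or z of ring_c_mid in the frame of pan between 0.047 and 0.053 m)) or (horizontal distance between ring_d_mid and pin_top below 0.007 m and angle between ring_d_mid's own z axis and vertical below 0.06 rad and (z of ring_d_mid in the frame of pan between 0.007 and 0.013 m or z of ring_d_mid in the frame of pan between 0.027 and 0.033 m or z of ring_d_mid in the frame of pan between 0.047 and 0.053 m))) and contact force between the fingers and anything else below 0.1 N and linear speed of pan below 0.004 m/s), for 0.1 s.
2. the last ring is home and let go, and the settled pointer has come down to the mark (z of pointer in the frame of mark between -0.011 and 0.0015 m and contact force between the fingers and anything else below 0.1 N and linear speed of pan below 0.004 m/s), for 0.2 s.
At the end, for the whole second after the job is handed in: Pan at rest, pointer no more than 1.5 mm above and 11 mm below the clip's mark; every ring either fully home on the core pin (first, second or third place within 3 mm, within 7 mm of its axis, upright within 3.4 degrees) or within 20 mm of where it lay on the board (z of pointer in the frame of mark between -0.011 and 0.0015 m and linear speed of pan below 0.004 m/s and ((horizontal distance between ring_a_mid and pin_top below 0.007 m and angle between ring_a_mid's own z axis and vertical below 0.06 rad and (z of ring_a_mid in the frame of pan between 0.007 and 0.013 m or z of ring_a_mid in the frame of pan between 0.027 and 0.033 m or z of ring_a_mid in the frame of pan between 0.047 and 0.053 m)) or distance of ring_a_mid from where it was at the start of the episode below 0.02 m) and ((horizontal distance between ring_b_mid and pin_top below 0.007 m and angle between ring_b_mid's own z axis and vertical below 0.06 rad and (z of ring_b_mid in the frame of pan between 0.007 and 0.013 m or z of ring_b_mid in the frame of pan between 0.027 and 0.033 m or z of ring_b_mid in the frame of pan between 0.047 and 0.053 m)) or distance of ring_b_mid from where it was at the start of the episode below 0.02 m) and ((horizontal distance between ring_c_mid and pin_top below 0.007 m and angle between ring_c_mid's own z axis and vertical below 0.06 rad and (z of ring_c_mid in the frame of pan between 0.007 and 0.013 m or z of ring_c_mid in the frame of pan between 0.027 and 0.033 m or z of ring_c_mid in the frame of pan between 0.047 and 0.053 m)) or distance of ring_c_mid from where it was at the start of the episode below 0.02 m) and ((horizontal distance between ring_d_mid and pin_top below 0.007 m and angle between ring_d_mid's own z axis and vertical below 0.06 rad and (z of ring_d_mid in the frame of pan between 0.007 and 0.013 m or z of ring_d_mid in the frame of pan between 0.027 and 0.033 m or z of ring_d_mid in the frame of pan between 0.047 and 0.053 m)) or distance of ring_d_mid from where it was at the start of the episode below 0.02 m)); the robot touches nothing.
It fails at once if the pan, its pin or the rings on it struck or pressed with more than 10 N (a forced ring, the scale driven onto its stop), or a ring dropped down the pin faster than 0.5 m/s (contact force between pan and anything else above 10 N or (linear speed of ring_a above 0.5 m/s and horizontal distance between ring_a_mid and pin_top below 0.009 m and z of ring_a_mid in the frame of pan below 0.075 m) or (linear speed of ring_b above 0.5 m/s and horizontal distance between ring_b_mid and pin_top below 0.009 m and z of ring_b_mid in the frame of pan below 0.075 m) or (linear speed of ring_c above 0.5 m/s and horizontal distance between ring_c_mid and pin_top below 0.009 m and z of ring_c_mid in the frame of pan below 0.075 m) or (linear speed of ring_d above 0.5 m/s and horizontal distance between ring_d_mid and pin_top below 0.009 m and z of ring_d_mid in the frame of pan below 0.075 m)).
It fails at once if the set clip moved by more than 3 mm (distance of mark from where it was at the start of the episode above 0.003 m).
It fails at once if another ring carried off from the board although the settled pointer is already more than 2 mm below the mark (z of pointer in the frame of mark below -0.002 m and linear speed of pan below 0.004 m/s and ((contact force between the fingers and ring_a above 0.5 N and distance of ring_a_mid from where it was at the start of the episode above 0.04 m and horizontal distance between ring_a_mid and pin_top above 0.06 m) or (contact force between the fingers and ring_b above 0.5 N and distance of ring_b_mid from where it was at the start of the episode above 0.04 m and horizontal distance between ring_b_mid and pin_top above 0.06 m) or (contact force between the fingers and ring_c above 0.5 N and distance of ring_c_mid from where it was at the start of the episode above 0.04 m and horizontal distance between ring_c_mid and pin_top above 0.06 m) or (contact force between the fingers and ring_d above 0.5 N and distance of ring_d_mid from where it was at the start of the episode above 0.04 m and horizontal distance between ring_d_mid and pin_top above 0.06 m))).
It fails at once if a bystander pushed more than 20 mm from its place (distance of any of sleeve_mid, scraper, cup_mould from where it was at the start of the episode above 0.02 m).
It also fails if it takes over 72 s, if anything falls off the work surface, if the arm or the gripper's body presses on something with over 40 N, if the wrist force passes 120 N, or if a joint passes its speed limit or range.

## Working session

There is one attempt and no reset: what is moved stays moved. The work goes in short steps, each a Python script; the robot and the scene stay as the last script left them, time stands still between calls to the robot, and variables do not carry over. Pictures are saved under pics/ and viewed, at most 10 in all, crops included, and the job is handed in when it is done.

```bash
mkdir -p pics
python3 - <<'E'
from bench import env, kinematics, monitor, eyes, job
import cv2,numpy as np
np.set_printoptions(precision=4,suppress=True)
for n in ("scene","side","wrist"):
    f=eyes.grab_frame(n); cv2.imwrite(f"pics/{n}0.png",f["frame"][:,:,::-1]); print(n,f["mtx"].tolist()); print(f["view"])
s=monitor.sense(); print(s["clock"],s["ee_rot"],s["contact_force"],env.hold_point_z,s["finger_gap"])
E
```

```text
scene [[481.1866237336486, 0.0, 322.0353932954515], [0.0, 481.1866237336486, 240.68304783427882], [0.0, 0.0, 1.0]]
[[ 0.0358  0.9992  0.0152 -0.0237]
 [ 0.8696 -0.0236 -0.4932 -0.4179]
 [-0.4925  0.0309 -0.8698  1.4419]
 [ 0.      0.      0.      1.    ]]
side [[475.333895346884, 0.0, 317.82654069793875], [0.0, 475.333895346884, 245.82380129401145], [0.0, 0.0, 1.0]]
[[-0.9638 -0.2667 -0.002   0.5626]
 [-0.1952  0.7106 -0.6759  0.1909]
 [ 0.1817 -0.651  -0.737   1.0279]
 [ 0.      0.      0.      1.    ]]
wrist [[371.64829954431775, 0.0, 324.7004748325823], [0.0, 371.64829954431775, 240.66997373587103], [0.0, 0.0, 1.0]]
[[ 0.3715  0.9284 -0.0017 -0.5237]
 [ 0.8812 -0.352   0.3157 -0.0404]
 [ 0.2925 -0.1188 -0.9489  0.3804]
 [ 0.      0.      0.      1.    ]]
0.15 [ 0.1893  0.9819 -0.0004 -0.0002] [-0.7778 -1.0703  0.2114] 0.0187 1.0031183363601728
```

View pics/scene0.png

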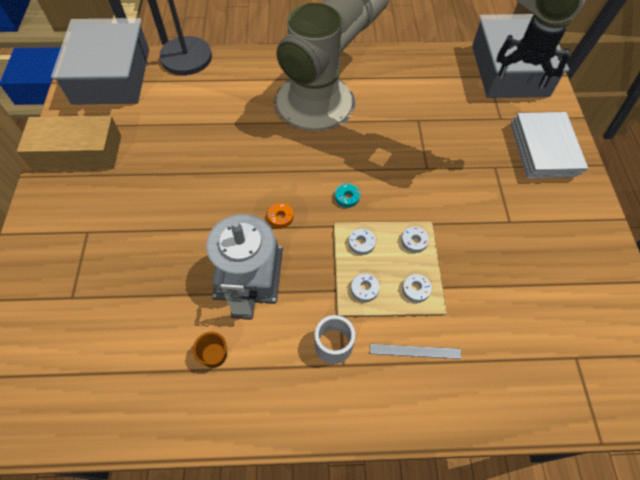

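View pics/side0.png

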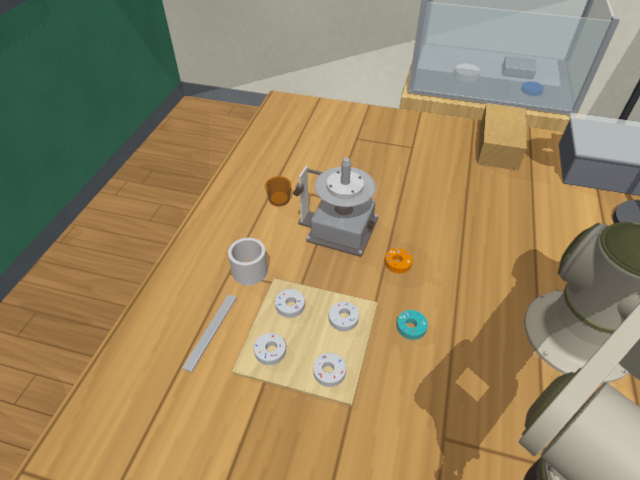

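View pics/wrist0.png

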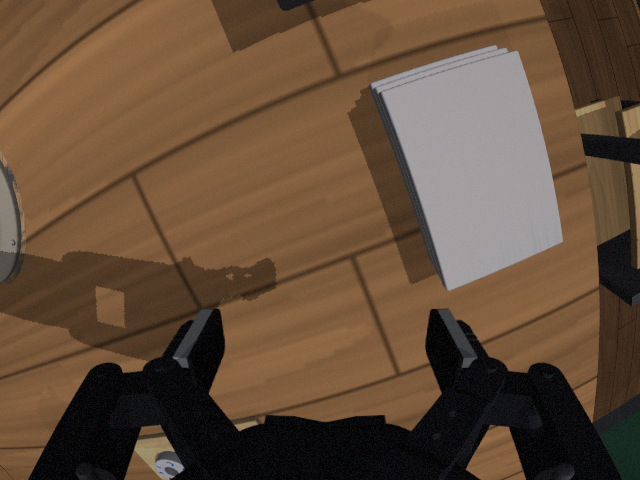

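Candidates in the scene picture are four pale-grey rings on the board, at (362,240), (415,239), (365,287) and (417,288). Two decoys lie off the board: turquoise at (347,195) and orange at (281,215), both excluded. In the side view the same rings are at (343,316), (329,369), (290,302) and (269,348). The pin top is near (238,225) in scene and (346,160) in side.

```bash
cat > h.py <<'E'
from bench import env, kinematics, monitor, eyes, job
import cv2,numpy as np
from scipy.spatial.transform import Rotation as R
np.set_printoptions(precision=4,suppress=True)
def ray(f,px,fish=False):
    K=f["mtx"]; K=np.array(K); V=np.array(f["view"])
    d=np.array([(px[0]-K[0,2])/K[0,0],(px[1]-K[1,2])/K[1,1]])
    if fish:
        t=np.hypot(*d); d=np.r_[d/t*np.sin(t),np.cos(t)] if t>1e-9 else np.array([0,0,1.])
    else: d=np.r_[d,1]/np.linalg.norm(np.r_[d,1])
    return -V[:3,:3].T@V[:3,3], V[:3,:3].T@d
def plane(f,px,z,fish=False):
    c,d=ray(f,px,fish); return c+d*(z-c[2])/d[2]
def tri(rays):
    A=np.zeros((3,3));b=np.zeros(3)
    for c,d in rays:
        P=np.eye(3)-np.outer(d,d);A+=P;b+=P@c
    x=np.linalg.solve(A,b); return x,[np.linalg.norm((np.eye(3)-np.outer(d,d))@(x-c)) for c,d in rays]
def project(f,X,fish=True):
    K=np.array(f["mtx"]);V=np.array(f["view"]);p=V[:3,:3]@X+V[:3,3]
    if fish:
        r=np.hypot(p[0],p[1]);t=np.arctan2(r,p[2]);q=p[:2]/r*t
    else:q=p[:2]/p[2]
    return q*K[0,0]+K[:2,2]
def down(yaw): # tool z down, tool y (closing line) at world angle yaw
    y=np.array([np.cos(yaw),np.sin(yaw),0]);z=np.array([0,0,-1.]);x=np.cross(y,z)
    return R.from_matrix(np.c_[x,y,z]).as_quat()
def save(f,n,crop=None,s=1):
    im=f["frame"][:,:,::-1]
    if crop: im=im[crop[1]:crop[3],crop[0]:crop[2]]
    cv2.imwrite("pics/"+n,cv2.resize(im,None,fx=s,fy=s,interpolation=cv2.INTER_CUBIC))
E
python3 - <<'E'
from h import *
s0=eyes.grab_frame("scene");s1=eyes.grab_frame("side")
def blob(f,px):
    hsv=cv2.cvtColor(f["frame"],cv2.COLOR_RGB2HSV); m=((hsv[...,1]<60)&(hsv[...,2]>90)).astype(np.uint8)
    cs,_=cv2.findContours(m,cv2.RETR_EXTERNAL,cv2.CHAIN_APPROX_NONE)
    c=min((c for c in cs if cv2.contourArea(c)>100),key=lambda c:np.linalg.norm(c.reshape(-1,2).mean(0)-px))
    c=cv2.convexHull(c); M=cv2.moments(c); return np.array([M['m10'],M['m01']])/M['m00'],cv2.boundingRect(c)
for a,b in [((362,240),(343,316)),((415,239),(329,369)),((365,287),(290,302)),((417,288),(269,348))]:
    p,ra=blob(s0,a);q,rb=blob(s1,b);print(p,ra,q,rb,*tri([ray(s0,p),ray(s1,q)]))
print(tri([ray(s0,(238,224)),ray(s1,(346,159))]))
st=monitor.sense();w=eyes.grab_frame("wrist");c,_=ray(w,(0,0));T=R.from_quat(st["ee_rot"])
print("cam in tool",T.inv().apply(c-st["position"]), (T.inv().as_matrix()@np.array(w["view"])[:3,:3].T))
a=s0["frame"][190:330,180:300,::-1];b=s1["frame"][140:260,275:395,::-1]
cv2.imwrite("pics/c1.png",np.hstack([cv2.resize(a,(400,467),interpolation=2),cv2.resize(b,(400,467),interpolation=2)]))
E
```

```text
[361.5684 241.0276] (348, 228, 28, 27) [343.2019 315.6242] (328, 301, 31, 30) [0.4975 0.103  0.0226] [np.float64(0.00046478750593097234), np.float64(0.0004647875059308958)]
[414.6259 239.0366] (401, 226, 28, 27) [329.0711 369.096 ] (313, 352, 33, 35) [0.4951 0.2344 0.0221] [np.float64(0.00045659024557234045), np.float64(0.00045659024557234424)]
[364.6522 287.17  ] (351, 273, 29, 29) [289.5972 302.6812] (275, 289, 30, 29) [0.6206 0.1008 0.0221] [np.float64(0.00046129242724073734), np.float64(0.0004612924272407168)]
[416.4661 287.6852] (402, 274, 30, 29) [269.5247 348.2224] (254, 332, 32, 33) [0.6255 0.2215 0.0223] [np.float64(0.00038619704462339267), np.float64(0.00038619704462343083)]
(array([ 0.5658, -0.1687,  0.2293]), [np.float64(0.0020802552235117872), np.float64(0.0020802552235119377)])
cam in tool [ 0.0818 -0.0006 -0.142 ] [[ 0.0001 -0.9488 -0.3159]
 [ 1.      0.0003 -0.0005]
 [ 0.0006 -0.3159  0.9488]]
```

View pics/c1.png

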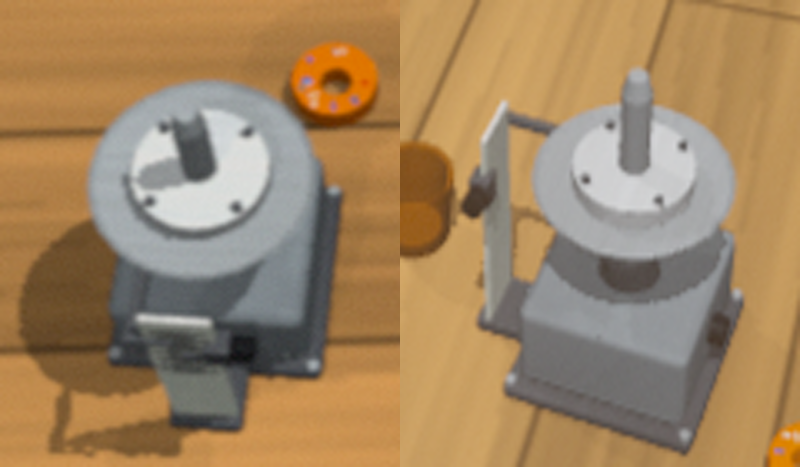

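Ring centres triangulate to z≈22 mm and the pin top to z≈229 mm, both as expected. The crop shows the pin upright, the black clip on the front of the upright at about scene (253,294), and the pointer bar coming round from the back. Next I'll look with the wrist camera at the pin, the pointer and the first ring.

```bash
cat >> h.py <<'E'
CT=np.array([0.0818,-0.0006,-0.142]);CR=R.from_matrix([[0,-.9488,-.3159],[1,0,0],[0,-.3159,.9488]])
def campose(c,target):  # tool pose placing wrist camera at c looking at target
    z=np.array(target)-c; z/=np.linalg.norm(z); x=np.cross([0,0,1.],z)*-1; x/=np.linalg.norm(x); y=np.cross(z,x)
    T=R.from_matrix(np.c_[x,y,z])*CR.inv(); return np.array(c)-T.apply(CT),T.as_quat()
E
python3 - <<'E'
from h import *
for c in ([.80,-.17,.30],[.78,-.17,.33],[.82,-.12,.28],[.76,-.1,.30],[.76,-.25,.30]):
    p,q=campose(c,[.672,-.165,.17]); j=kinematics.ik(p,q); print(c,p,q,j)
for yw in (np.pi/2,-np.pi/2):
  for p in ([.5658,-.1687,.33],[.4975,.103,.132],[.6255,.2215,.132]): print(yw,kinematics.ik(p,down(yw)))
env.reach([.5658,-.1687,.330],down(np.pi/2)); env.hold(.2)
s=monitor.sense();print(s["clock"],s["position"],s["contact_force"])
f=eyes.grab_frame("wrist");np.savez("pics/pin.npz",**f);save(f,"pin.png")
env.reach([.4975,.103,.132],down(np.pi/2)); env.hold(.2)
s=monitor.sense();print(s["clock"],s["position"],s["contact_force"])
f=eyes.grab_frame("wrist");np.savez("pics/ra.npz",**f);save(f,"ra.png")
a=cv2.imread("pics/pin.png")[90:390,120:520];b=cv2.imread("pics/ra.png")[90:390,120:520];cv2.imwrite("pics/c2.png",np.hstack([a,b]))
E
```

```text
[0.8, -0.17, 0.3] [ 0.7107 -0.1659  0.1626] [ 0.0166  0.8525  0.0102 -0.5223] None
[0.78, -0.17, 0.33] [ 0.7173 -0.1665  0.1786] [ 0.0207  0.8968  0.0102 -0.4419] None
[0.82, -0.12, 0.28] [ 0.7128 -0.152   0.1603] [-0.1182  0.7951 -0.0875 -0.5883] None
[0.76, -0.1, 0.3] [ 0.6966 -0.1461  0.1561] [-0.2729  0.8287 -0.1528 -0.4641] None
[0.76, -0.25, 0.3] [ 0.6984 -0.1897  0.1606] [ 0.3217  0.7961  0.1921 -0.4753] None
1.5707963267948966 [-0.488   0.422   1.092  -0.      1.6275 -2.0588]
1.5707963267948966 [-0.0268  0.379   1.6827 -0.      1.08   -1.5976]
1.5707963267948966 [ 0.1642  0.7005  1.1562 -0.      1.2849 -1.4066]
-1.5707963267948966 [-0.488   0.422   1.092  -0.      1.6275  1.0827]
-1.5707963267948966 [-0.0268  0.379   1.6827 -0.      1.08    1.544 ]
-1.5707963267948966 [ 0.1642  0.7005  1.1562 -0.      1.2849  1.735 ]
3.1833 [ 0.5659 -0.1683  0.33  ] [-0.1748  0.1228  0.7116]
4.725 [0.498  0.1024 0.1323] [0.122  0.3551 1.2017]
```

View pics/c2.png

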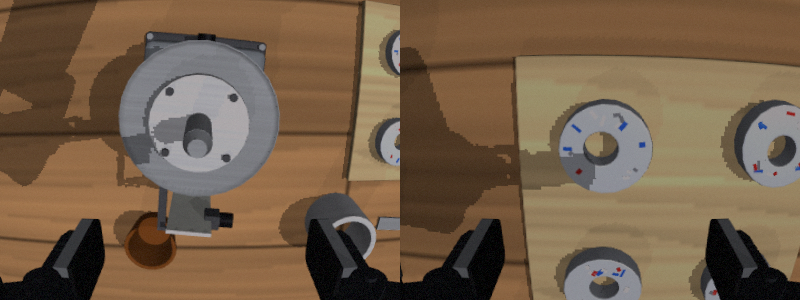

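Run:
```python
import cv2,numpy as np
a=cv2.imread("pics/pin.png")[200:260,285:352];b=cv2.imread("pics/ra.png")[180:290,270:380]
cv2.imwrite("pics/c3.png",np.hstack([cv2.resize(a,(380,400),interpolation=0),cv2.resize(b,(400,400),interpolation=0)]))
im=cv2.imread("pics/ra.png");g=im.max(2)
print("row235 V",g[235,270:380:2]);print("col322 V",g[180:290:2,322]);print("col322 S",cv2.cvtColor(im,40)[180:290:2,322,1])
im=cv2.imread("pics/pin.png");g=im.max(2);print(g[210:258:2,300:334:2])
```

```text
row235 V [114 111 112 114 104 147 151 154 152 154 152 151 152 155 152 152 144  65
 147 153 149 151 152 153 153 155 150 105 107 106 106 104 103  91 107 151
 153 150 150 153 153 150 151 147 149 145 147 146 150 152 153 117 150 155
 154]
col322 V [152 153 153 155 145  63  65 132 151 149 153 153 151 154 156 152 154 154
 151 151 151  99  96 146 147 146 147 150 152 148 151 102  98  92  59  57
  58  69 151 151 150 152 148 152 150 149 151 152 153 150 150 139 145 144
 148]
col322 S [94 90 85 89 88 24 12  8 10 10 15 10 15  8  7  7  7  7  8 17 20 59 93 93
 97 94 88 82 82 86 86 98 91 78 22 22 22 15  2 15 15 17 19 13 15 17 19 18
 17 14 19  7 97 97 95]
[[116 117 115 102  47  48  50  55  52  56  55  64  62  66  64 129 172]
 [116 115 116  82  53  49  48  52  53  54  57  59  63  67  64  84 169]
 [114 117 112  69  51  52  49  51  55  61  64  62  64  64  65  72 172]
 [110 111 108  61  49  47  53  54  55  55  61  59  67  63  64  69 171]
 [110 111 111  50  50  51  51  66  62  68  58  59  67  63  63  62 170]
 [115 112  98  49  52  57 100  83  83  88  94  98  84  62  64  60 170]
 [116 115  73  46  72  79  7
[... 550 characters left out ...]
 55  56 135 137 134 135 132 137 135 136 136 118  78  82 171]
 [170 171 108  52 123 130 134 133 134 131 134 130 132 123  74 112 169]
 [168 169 170  85  97 137 135 136 135 135 135 131 138  99  92 163 170]
 [167 168 170 168  93 127 137 137 136 136 137 134 125 112 162 168 170]
 [172 170 170 167 168 140 143 138 137 136 136 133 133 168 170 170 171]
 [170 170 170 169 169 168 170 170 153 160 167 171 172 168 166 167 169]
 [168 166 169 167 168 169 171 168 170 169 170 169 168 172 172 172 168]
 [170 168 169 169 169 172 169 168 168 169 171 166 171 169 169 170 166]
 [169 168 169 168 168 167 168 168 168 169 167 167 167 169 170 170 170]
 [170 168 170 171 170 171 170 169 169 168 172 170 167 166 168 163 168]]
```

View pics/c3.png

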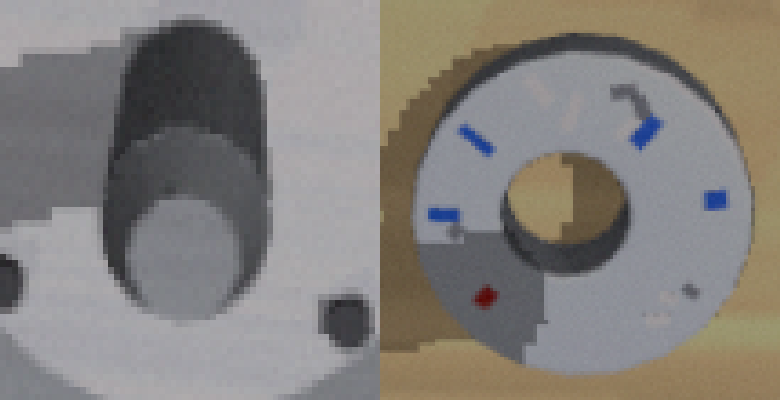

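The left crop shows the pin's top face at about wrist pixel (317,239) and the right crop the ring with its bore at about (325,237), both clear. I'll fit circles on the back-projected contours.

```bash
cat >> h.py <<'E'
from scipy.optimize import least_squares
def fitc(f,c,z,fish=True):
    P=np.array([plane(f,p,z,fish)[:2] for p in np.asarray(c).reshape(-1,2).astype(float)])
    r=least_squares(lambda v:np.hypot(*(P-v[:2]).T)-v[2],np.r_[P.mean(0),.01],loss="soft_l1",f_scale=.0004,x_scale=1e-3)
    return r.x,np.sqrt(np.mean(r.fun**2))
def comp(m,px):
    n,l,st,ce=cv2.connectedComponentsWithStats(m.astype(np.uint8)); 
    k=min((i for i in range(1,n) if st[i,4]>60),key=lambda i:np.linalg.norm(ce[i]-px))
    cs,_=cv2.findContours((l==k).astype(np.uint8),cv2.RETR_EXTERNAL,cv2.CHAIN_APPROX_NONE); return max(cs,key=len)
def ringfit(f,px,z):
    """outer-centre and bore centre of ring whose top is at height z, near pixel px in wrist frame"""
    hsv=cv2.cvtColor(cv2.medianBlur(np.ascontiguousarray(f["frame"]),3),cv2.COLOR_RGB2HSV);S,V=hsv[...,1].astype(int),hsv[...,2].astype(int)
    face=(S<45)&(V>82)
    yy,xx=np.mgrid[:480,:640];near=np.hypot(xx-px[0],yy-px[1])<75
    o=cv2.convexHull(comp(face&near,px)); hole=(~face)&(np.hypot(xx-px[0],yy-px[1])<32)
    b=cv2.convexHull(comp(hole,px))
    return fitc(f,o,z),fitc(f,b,z)
def pinfit(f,px,z):
    V=cv2.medianBlur(f["frame"].max(2),3); yy,xx=np.mgrid[:480,:640]
    return fitc(f,cv2.convexHull(comp((V>108)&(V<150)&(np.hypot(xx-px[0],yy-px[1])<16),px)),z)
E
python3 - <<'E'
from h import *
p=dict(np.load("pics/pin.npz"));r=dict(np.load("pics/ra.npz"))
print(pinfit(p,(317,239),.228)); print(*ringfit(r,(325,237),.032))
print(plane(p,(318,238),.228), plane(p,(317+0,200+320*.15),.228),plane(p,(317,200+195*.15),.228))
E
```

```text
(array([ 0.564 , -0.1734,  0.0075]), np.float64(0.0008335483849943564))
(array([0.496 , 0.1023, 0.0324]), np.float64(0.00019422517298543483)) (array([0.4951, 0.0988, 0.012 ]), np.float64(0.0001897331591283239))
[ 0.5631 -0.1734  0.228 ] [ 0.5704 -0.1741  0.228 ] [ 0.5568 -0.174   0.228 ]
```

Ring radii fit at 32.4 and 12.0 mm with the bore 3.6 mm off centre, and the pin-top radius at about 7.5 mm, all as described. Now I'll grasp this ring.

Run:
```python
from h import *
env.movel([.496,.1023,.011],velocity=.12); 
print(monitor.sense()["contact_force"])
env.close_gripper(30); s=monitor.sense(); print(s["clock"],s["finger_gap"],s["gripper_force"],s["contact_force"],s["position"])
env.movel([.496,.1023,.132],velocity=.15); env.hold(.2)
s=monitor.sense(); print(s["clock"],s["finger_gap"],s["gripper_force"],s["contact_force"],s["position"])
f=eyes.grab_frame("wrist");np.savez("pics/held1.npz",**f);save(f,"held1.png",(160,220,480,460),2)
print(project(f,s["position"]+[0,0,.021]))
```

```text
[0.652  0.3653 1.1785]
6.2833 0.7534154249753555 31.72869835048914 [-1.7072 -0.3875  6.5728] [0.4964 0.1023 0.012 ]
7.4417 0.7526264768683367 33.22110643610358 [-0.644   0.6332 -0.5971] [0.4957 0.1023 0.1313]
[325.5794 342.673 ]
```

View pics/held1.png

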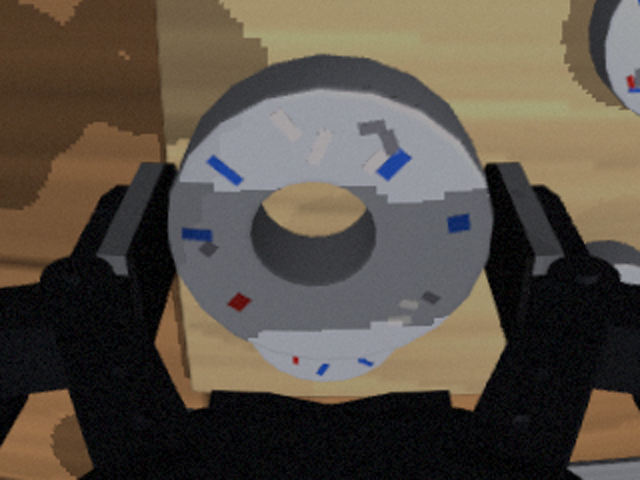

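The ring is held level between the pads and hasn't turned. The bore spans zoom columns 251–376 and the ring outline 168–491, so the bore sits about 3.3 mm toward −y of the gripper centre.

```bash
cat >> h.py <<'E'
def F(n=5):
    v=[]
    for _ in range(n): env.hold(.02); v.append(monitor.sense()["contact_force"])
    return np.mean(v,0)
def insert(xy,ztop,zend,step=.005,lim=2.5):
    """lower held ring over the pin, yielding sideways to the felt force"""
    xy=np.array(xy,float); f0=F(); z=ztop; stuck=0; print("base",f0)
    while z>zend+1e-4:
        z=max(z-step,zend)
        hit=env.movel([*xy,z],velocity=.05,guard=lim)
        d=F(3)-f0; s=monitor.sense(); print(f"{z:.4f} {s['position']} {xy} dF {d} {'HIT' if hit else ''}")
        if hit:
            stuck+=1
            if stuck>6: return False,xy
            z=s["position"][2]+.003; env.movel([*xy,z],velocity=.05)
        l=d[:2]; n=np.hypot(*l)
        if n>.7: xy+=l/n*min(.0006,.0003*n)
    return True,xy
E
python3 - <<'E'
from h import *
f=dict(np.load("pics/held1.npz"))
hsv=cv2.cvtColor(cv2.medianBlur(f["frame"],3),cv2.COLOR_RGB2HSV);S,V=hsv[...,1],hsv[...,2]
yy,xx=np.mgrid[:480,:640]; hole=((S>45)|(V<82))&(np.hypot(xx-317,yy-337)<40)
print(fitc(f,cv2.convexHull(comp(hole,(317,337))),.1513), [V[y,317] for y in range(300,370,4)])
env.movel([.50,.09,.27],velocity=.25); env.movel([.565,-.1703,.26],velocity=.25); env.hold(.2)
for _ in range(3): print(F(), monitor.sense()["position"])
print(monitor.sense()["clock"])
E
```

```text
(array([0.494 , 0.0986, 0.0122]), np.float64(0.00011707191721674947)) [np.uint8(164), np.uint8(162), np.uint8(161), np.uint8(160), np.uint8(159), np.uint8(144), np.uint8(137), np.uint8(156), np.uint8(158), np.uint8(149), np.uint8(60), np.uint8(61), np.uint8(62), np.uint8(63), np.uint8(64), np.uint8(67), np.uint8(104), np.uint8(106)]
[-0.1476  0.193  -0.2802] [ 0.565  -0.1697  0.2602]
[-0.0164 -0.0003 -0.4951] [ 0.565  -0.1699  0.2601]
[-0.1824  0.1117 -1.1268] [ 0.565  -0.1701  0.2601]
9.875
```

Run:
```python
from h import *
env.movel([.5652,-.1702,.236],velocity=.1)
print(insert([.5652,-.1702],.236,.1565)); print(monitor.sense()["clock"])
```

```text
base [ 0.4888 -0.0374 -0.387 ]
0.2310 [ 0.5652 -0.1702  0.231 ] [ 0.5652 -0.1702] dF [-1.0258  0.427  -0.1706] 
0.2260 [ 0.5648 -0.1701  0.2259] [ 0.5649 -0.1701] dF [-0.7009  0.2198  0.3583] 
0.2210 [ 0.5646 -0.17    0.2209] [ 0.5647 -0.17  ] dF [-0.4288 -0.0584  0.0626] 
0.2160 [ 0.5647 -0.17    0.2159] [ 0.5647 -0.17  ] dF [-0.3427 -0.1706 -0.2153] 
0.2110 [ 0.5646 -0.17    0.2109] [ 0.5647 -0.17  ] dF [-0.1744 -0.0029  0.2078] 
0.2060 [ 0.5646 -0.17    0.2058] [ 0.5647 -0.17  ] dF [-0.4182 -0.0234  0.1041] 
0.2010 [ 0.5646 -0.17    0.2008] [ 0.5647 -0.17  ] dF [-0.8444 -0.2507  0.0941] 
0.1960 [ 0.5644 -0.1701  0.1959] [ 0.5644 -0.1701] dF [-0.721  -0.0243  0.0631] 
0.1910 [ 0.5642 -0.1701  0.1909] [ 0.5642 -0.1701] dF [-0.3079 -0.0529  0.2458] 
0.1860 [ 0.5642 -0.1701  0.1859] [ 0.5642 -0.1701] dF [-0.6539 -0.0068  0.0115] 
0.1810 [ 0.5642 -0.1701  0.1809] [ 0.5642 -0.1701] dF [-1.0344 -0.5587 -0.2836] 
0.1760 [ 0.5638 -0.1702  0.1758] [ 0.5639 -0.1703] dF [-0.3353  0.4321 -0.0545] 
0.1710 [ 0.5639 -0.1702  0.1709] [ 0.5639 -0.1703] dF [ 0.0239  0.2645 -0.4945] 
0.1660 [ 0.5639 -0.1702  0.1659] [ 0.5639 -0.1703] dF [-0.7255  0.1729 -0.2185] 
0.1610 [ 0.5636 -0.1702  0.1609] [ 0.5637 -0.1702] dF [-0.6487  0.5239 -0.2675] 
0.1565 [ 0.5635 -0.17    0.1564] [ 0.5635 -0.17  ] dF [-0.5208 -0.8666  0.4331] 
(True, array([ 0.5633, -0.1703]))
15.15
```

Run:
```python
from h import *
s=monitor.sense();p=np.array(s["position"])
env.release(); env.hold(.15); print(monitor.sense()["contact_force"])
env.movel([p[0],p[1],.262],velocity=.2); env.reach([.5657,-.165,.33],down(np.pi/2)); env.hold(.1)
f=eyes.grab_frame("wrist");np.savez("pics/p1.npz",**f);f0=eyes.grab_frame("scene");f1=eyes.grab_frame("side");np.savez("pics/p1s.npz",**f0);np.savez("pics/p1d.npz",**f1)
print(monitor.sense()["clock"])
a=cv2.resize(f["frame"][180:300,220:420,::-1],(500,300),interpolation=2)
b=cv2.resize(f0["frame"][270:325,205:265,::-1],(300,275),interpolation=2);c=cv2.resize(f1["frame"][155:240,280:385,::-1],(371,300),interpolation=2)
o=np.zeros((600,800,3),np.uint8);o[:300,:500]=a;o[:275,500:800]=b;o[300:,:371]=c
g=np.load("pics/p1s.npz")
cv2.imwrite("pics/c4.png",o)
t=np.array([.685,-.165,.17]);ok=[]
for az in range(-120,121,20):
  for el in (20,30,40,50):
    for d in (.12,.17,.22):
      u=np.array([np.cos(np.radians(az))*np.cos(np.radians(el)),np.sin(np.radians(az))*np.cos(np.radians(el)),np.sin(np.radians(el))])
      P,q=campose(t+d*u,t); Rm=R.from_quat(q)
      for flip in (0,1):
        j=kinematics.ik(P,q)
      if j is not None: ok.append((az,el,d,P.round(3).tolist()))
print(len(ok));[print(x) for x in ok[:25]]
```

```text
[-0.333   0.3443  0.0087]
16.95
45
(-120, 20, 0.12, [0.699, -0.142, 0.125])
(-120, 20, 0.17, [0.675, -0.183, 0.142])
(-120, 20, 0.22, [0.652, -0.223, 0.16])
(-120, 30, 0.12, [0.695, -0.149, 0.121])
(-120, 30, 0.17, [0.673, -0.187, 0.146])
(-120, 30, 0.22, [0.652, -0.224, 0.171])
(-120, 40, 0.12, [0.691, -0.157, 0.119])
(-120, 40, 0.17, [0.671, -0.19, 0.151])
(-120, 40, 0.22, [0.652, -0.223, 0.183])
(-120, 50, 0.12, [0.686, -0.164, 0.118])
(-120, 50, 0.17, [0.67, -0.192, 0.156])
(-120, 50, 0.22, [0.654, -0.22, 0.194])
(-100, 20, 0.12, [0.69, -0.139, 0.125])
(-100, 20, 0.17, [0.682, -0.185, 0.142])
(-100, 20, 0.22, [0.674, -0.231, 0.16])
(-100, 30, 0.12, [0.689, -0.147, 0.121])
(-100, 30, 0.17, [0.681, -0.189, 0.146])
(-100, 30, 0.22, [0.674, -0.232, 0.171])
(-100, 40, 0.12, [0.687, -0.155, 0.119])
(-100, 40, 0.17, [0.681, -0.193, 0.151])
(-100, 40, 0.22, [0.674, -0.231, 0.183])
(-100, 50, 0.12, [0.686, -0.164, 0.118])
(-100, 50, 0.17, [0.68, -0.196, 0.156])
(-100, 50, 0.22, [0.675, -0.227, 0.194])
(-80, 20, 0.12, [0.681, -0.138, 0.125])
```

View pics/c4.png

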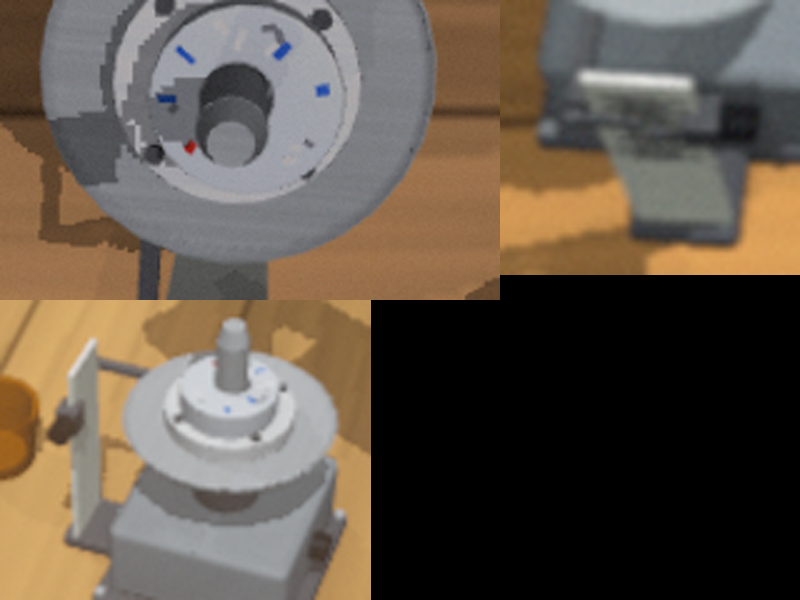

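Ring 1 sits flat on the plate around the pin, as both the wrist crop and the side crop show. The mark needs at least two rings, so I'll fetch the second, at (0.6206, 0.1008).

```bash
cat >> h.py <<'E'
def fetch(x,y,pin,name):
    q=down(np.pi/2)
    env.reach([x,y,.132],q); env.hold(.15); f=eyes.grab_frame("wrist"); save(f,name+".png")
    px=project(f,np.array([x,y,.032])); (o,eo),(b,eb)=ringfit(f,px,.032)
    print("outer",o,eo,"bore",b,eb,"off",(b-o)[:2])
    assert abs(o[2]-.033)<.0015 and abs(b[2]-.012)<.0012 and .002<np.hypot(*(b-o)[:2])<.0045
    env.movel([o[0],o[1],.011],velocity=.13); env.close_gripper(30); s=monitor.sense(); g=s["position"]
    print("grip",s["finger_gap"],s["gripper_force"],g)
    env.movel([o[0],o[1],.132],velocity=.2); env.hold(.1); f=eyes.grab_frame("wrist"); np.savez("pics/%sh.npz"%name,**f); p=monitor.sense()["position"]
    off=np.array([b[0]-g[0],b[1]-o[1]]); c=project(f,np.r_[p[:2]+off,p[2]+.02])
    hsv=cv2.cvtColor(cv2.medianBlur(np.ascontiguousarray(f["frame"]),3),cv2.COLOR_RGB2HSV);S,V=hsv[...,1],hsv[...,2]
    yy,xx=np.mgrid[:480,:640]; hole=((S>45)|(V<82))&(np.hypot(xx-c[0],yy-c[1])<40)
    hb,e=fitc(f,cv2.convexHull(comp(hole,c)),p[2]+.02); off2=hb[:2]-p[:2]
    print("off board",off,"held",off2,"r",hb[2],e)
    m=(off+off2)/2 if abs(hb[2]-.012)<.001 and np.linalg.norm(off-off2)<.0015 else off
    xy=np.array(pin)-m; env.movel([x,y,.20],velocity=.25); env.movel([.55,.03,.265],velocity=.3)
    env.movel([*xy,.245],velocity=.25); env.hold(.2); print("target",xy,"clock",monitor.sense()["clock"]); return xy
E
python3 - <<'E'
from h import *
print(pinfit(dict(np.load("pics/p1.npz")),(314,237),.2205))
fetch(.6206,.1008,(.5633,-.1736),"rc")
E
```

```text
(array([ 0.5639, -0.174 ,  0.0072]), np.float64(0.0005886028784393076))
outer [0.619  0.0997 0.0324] 0.00017596909730413236 bore [0.6162 0.1009 0.0119] 0.00011556609596513193 off [-0.0028  0.0013]
grip 0.7685854627510702 32.34425271861255 [0.6195 0.0997 0.0124]
off board [-0.0033  0.0013] held [-0.0038  0.0009] r 0.012161896884165583 8.506313655499804e-05
target [ 0.5669 -0.1747] clock 22.9
```

Run:
```python
from h import *
xy=[.5669,-.1747]
env.movel([*xy,.23],velocity=.1); env.hold(.15)
ok,xy=insert(xy,.23,.1685,step=.007)
if ok:
    p=monitor.sense()["position"]; env.release(); env.hold(.15)
    env.movel([p[0],p[1],.262],velocity=.2); env.reach([.5657,-.165,.33],down(np.pi/2)); env.hold(.3)
    f=eyes.grab_frame("wrist");np.savez("pics/p2.npz",**f);f0=eyes.grab_frame("scene");f1=eyes.grab_frame("side");np.savez("pics/p2s.npz",**f0);np.savez("pics/p2d.npz",**f1)
    r=lambda im,w,h:cv2.resize(im,(w,h),interpolation=2)
    o=np.zeros((600,800,3),np.uint8)
    for i,im in enumerate([cv2.imread("pics/scene0.png"),np.load("pics/p1s.npz")["frame"][:,:,::-1],f0["frame"][:,:,::-1]]):
        o[:300,i*266:i*266+264]=r(im[278:308,216:258],264,300)
    o[300:,:371]=r(f1["frame"][155:240,280:385,::-1],371,300);o[300:,380:800]=r(f["frame"][180:300,236:404,::-1],420,300)
    cv2.imwrite("pics/c5.png",o)
print(monitor.sense()["clock"])
```

```text
base [-0.3014  0.0044 -0.8301]
0.2230 [ 0.5668 -0.1747  0.2228] [ 0.5669 -0.1747] dF [0.4681 0.0504 0.5492] 
0.2160 [ 0.5669 -0.1747  0.2159] [ 0.5669 -0.1747] dF [0.4243 0.48   0.4239] 
0.2090 [ 0.5669 -0.1747  0.2089] [ 0.5669 -0.1747] dF [0.5337 0.0185 0.2174] 
0.2020 [ 0.5669 -0.1747  0.2019] [ 0.5669 -0.1747] dF [0.1299 0.4076 0.1937] 
0.1950 [ 0.5669 -0.1747  0.1949] [ 0.5669 -0.1747] dF [ 0.5947 -0.2334  0.5204] 
0.1880 [ 0.5669 -0.1747  0.1878] [ 0.5669 -0.1747] dF [ 0.2065 -0.0288  0.7245] 
0.1810 [ 0.5669 -0.1747  0.1809] [ 0.5669 -0.1747] dF [-0.1824  0.4063  0.5197] 
0.1740 [ 0.5669 -0.1747  0.1739] [ 0.5669 -0.1747] dF [0.1677 0.3001 0.0645] 
0.1685 [ 0.5669 -0.1747  0.1684] [ 0.5669 -0.1747] dF [ 0.1453 -0.136   0.4421] 
28.4083
```

View pics/c5.png

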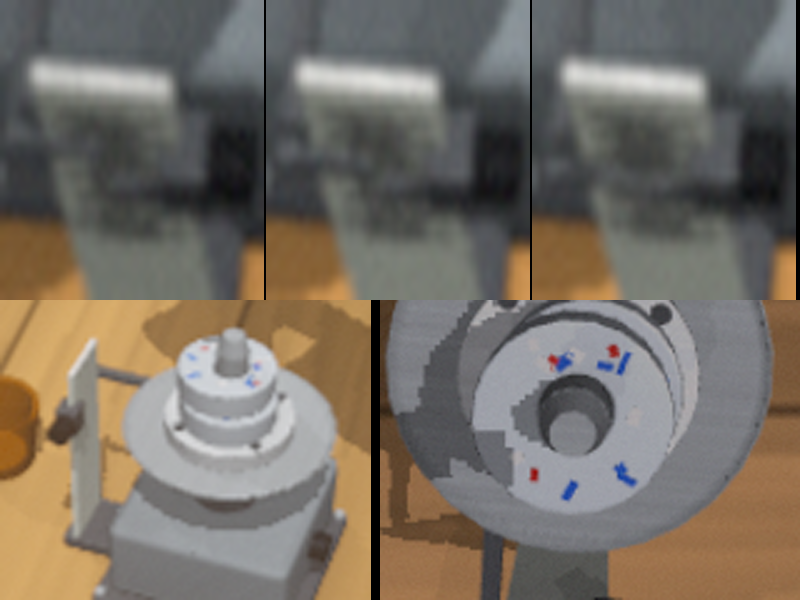

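Ring 2 is home on ring 1, with a flat stack in both the side and wrist crops. In the three scene panels the pointer drops from y≈140 to 160 to 180, against the clip at about 185–187. That is too close to call at this resolution, so I'll search for a closer wrist view of the tips.

Run:
```python
from h import *
t=np.array([.685,-.172,.135]);ok=[]
for az in range(-90,91,15):
  for el in (20,30,40,50,60):
    for d in (.2,.25,.3,.36,.42):
      u=np.array([np.cos(np.radians(az))*np.cos(np.radians(el)),np.sin(np.radians(az))*np.cos(np.radians(el)),np.sin(np.radians(el))])
      P0,q0=campose(t+d*u,t); Rc=R.from_quat(q0)*CR
      for roll in range(0,360,30):
        T=Rc*R.from_euler("z",roll,degrees=True)*CR.inv(); P=t+d*u-T.apply(CT)
        pts=P+np.array([T.apply([0,w,-h]) for h in (0,.05,.1,.15,.2) for w in (-.055,0,.055)])
        safe=all((p[2]>.25 or np.hypot(p[0]-.59,p[1]+.172)>.15) and p[2]>.10 for p in pts)
        if safe:
          j=kinematics.ik(P,T.as_quat())
          if j is not None: ok.append((np.cos(np.radians(el))/d,az,el,d,roll,P.round(3),np.round(j,2)))
ok.sort(key=lambda a:-a[0]);print(len(ok))
seen=set()
for o in ok:
    if (o[1],o[2]) in seen: continue
    seen.add((o[1],o[2]));print(*o)
```

```text
237
3.1323087359530284 60 20 0.3 210 [ 0.732 -0.059  0.21 ] [ 0.03  1.16  0.35 -0.93  1.89  0.78]
3.1323087359530284 75 20 0.3 210 [ 0.701 -0.051  0.21 ] [ 0.06  0.89  0.89 -0.94  1.55  0.85]
3.1323087359530284 90 20 0.3 90 [ 0.718 -0.041  0.182] [ 0.09  1.26  0.38 -1.18  1.95 -1.46]
2.886751345948129 60 30 0.3 210 [ 0.724 -0.072  0.23 ] [-0.02  1.03  0.49 -0.77  1.8   0.82]
2.886751345948129 75 30 0.3 240 [ 0.687 -0.056  0.219] [ 0.04  0.76  1.09 -0.94  1.37  1.44]
2.886751345948129 90 30 0.3 60 [ 0.713 -0.043  0.19 ] [ 0.09  1.19  0.51 -1.16  1.88 -1.96]
2.610257279960857 -90 20 0.36 90 [ 0.652 -0.36   0.203] [-0.94  1.24  0.37  1.15  2.12  1.19]
2.55348147706326 45 40 0.3 240 [ 0.733 -0.084  0.238] [-0.05  1.11  0.29 -0.76  1.91  1.46]
2.55348147706326 60 40 0.3 210 [ 0.715 -0.088  0.247] [-0.08  0.9   0.61 -0.61  1.71  0.83]
2.55348147706326 90 40 0.3 30 [ 0.701 -0.047  0.203] [ 0.09  1.02  0.76 -1.11  1.72 -2.4 ]
2.405626121623441 -90 30 0.36 60 [ 0.657 -0.353  0.22 ] [-0.92  1.28  0.25  1.18  2.17  0.73]
2.142625365621798 -90 50 0.3 180 [ 0.684 -0.237  0.263] [-0.6   0.94  0.44
[... 728 characters left out ...]
55] [-0.71  0.84  0.7   0.57  1.81  0.76]
1.6666666666666672 -60 60 0.3 90 [ 0.692 -0.249  0.255] [-0.67  1.06  0.28  0.57  2.09  0.68]
1.6666666666666672 -45 60 0.3 150 [ 0.705 -0.216  0.27 ] [-0.53  1.03  0.22  0.24  2.07  1.44]
1.6666666666666672 30 60 0.3 210 [ 0.716 -0.136  0.27 ] [-0.25  0.91  0.46 -0.29  1.83  1.21]
1.6666666666666672 45 60 0.3 180 [ 0.715 -0.143  0.272] [-0.3   0.94  0.37 -0.19  1.92  0.43]
1.6666666666666672 60 60 0.3 180 [ 0.706 -0.136  0.272] [-0.28  0.85  0.54 -0.2   1.79  0.2 ]
1.6666666666666672 75 60 0.3 150 [ 0.713 -0.133  0.27 ] [-0.26  1.01  0.26 -0.27  2.02 -0.58]
1.6666666666666672 90 60 0.3 120 [ 0.714 -0.116  0.264] [-0.19  1.07  0.21 -0.45  2.05 -1.33]
```

```bash
cat >> h.py <<'E'
def tiplook(name,az=60,el=40,d=.3,roll=210):
    t=np.array([.685,-.172,.135]);a,e=np.radians([az,el])
    u=np.array([np.cos(a)*np.cos(e),np.sin(a)*np.cos(e),np.sin(e)]);P0,q0=campose(t+d*u,t)
    T=R.from_quat(q0)*CR*R.from_euler("z",roll,degrees=True)*CR.inv(); P=t+d*u-T.apply(CT)
    env.reach([.62,.0,.33],down(np.pi/2)); env.reach(P,T.as_quat()); env.hold(.4)
    f=eyes.grab_frame("wrist"); np.savez("pics/%s.npz"%name,**f); c=project(f,t+[0,.0005,0]); print(c,monitor.sense()["clock"])
    M=cv2.getRotationMatrix2D(tuple(c),-roll if False else roll,5.0); M[:,2]+=np.array([400,300])-c
    cv2.imwrite("pics/%s.png"%name,cv2.warpAffine(np.ascontiguousarray(f["frame"][:,:,::-1]),M,(800,600),flags=cv2.INTER_CUBIC))
E
python3 - <<'E'
from h import *
tiplook("tip2")
E
```

```text
[324.0284 239.133 ] 31.8
```

View pics/tip2.png

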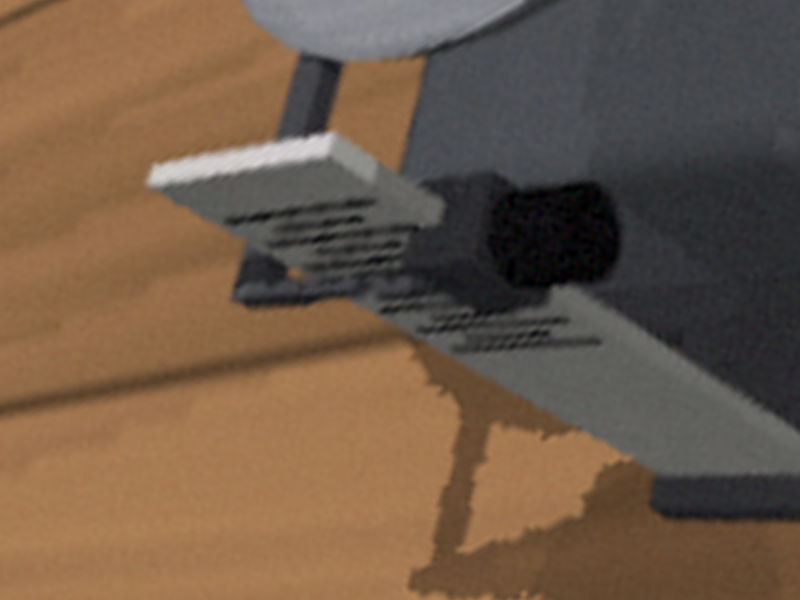

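The picture shows the pointer bar from the left, (235,297) to about (385,285), and the clip block from the right, about (410–500,180–300), with the tips meeting near (400,285) close to level. My viewing budget is used up, so I'll resolve the rest numerically by sampling brightness on the vertical plane of the tips.

Run:
```python
from h import *
f=dict(np.load("pics/tip2.npz"));s=dict(np.load("pics/p2s.npz"))
c=project(f,np.array([.685,-.172,.135])+[0,.0005,0]);M=cv2.getRotationMatrix2D(tuple(c),210,5.0);M[:,2]+=np.array([400,300])-c
Mi=cv2.invertAffineTransform(M);inv=lambda x,y:Mi@np.array([x,y,1.])
X,e=tri([ray(f,inv(398,285),True),ray(s,(234.,296.4))]);print("tip",X,e)
# upright front-top corners
for a,b in [((152,187),(220.8,286)),((345,160),(243,287))]: print("corner",*tri([ray(f,inv(*a),True),ray(s,b)]))
ax=np.array([.5637,-.1737]);v=X[:2]-ax;print("dist",np.hypot(*v),"yaw",np.degrees(np.arctan2(v[1],v[0])))
n=v/np.hypot(*v);w=np.array([-n[1],n[0]])
g=cv2.cvtColor(f["frame"],cv2.COLOR_RGB2GRAY).astype(np.float32)
us=np.arange(-24,25,1.);zs=np.arange(14,-17,-1.)
U,Z=np.meshgrid(us,zs);pts=np.stack([project(f,np.r_[X[:2]+w*u/1000,X[2]+z/1000]) for u,z in zip(U.ravel(),Z.ravel())]).astype(np.float32)
img=cv2.remap(g,pts[:,0].reshape(U.shape),pts[:,1].reshape(U.shape),cv2.INTER_CUBIC)
print("u",us[0],us[-1])
for z,r in zip(zs,img): print("%4d"%z," ".join("%2d"%min(99,v/2) for v in r))
```

```text
tip [ 0.6765 -0.1844  0.1232] [np.float64(0.001292539627974187), np.float64(0.001292539627974269)]
corner [ 0.6712 -0.2053  0.1634] [np.float64(0.0006428726437169699), np.float64(0.0006428726437170783)]
corner [ 0.6744 -0.1614  0.1612] [np.float64(6.0891642532820424e-05), np.float64(6.089164253273795e-05)]
dist 0.11332891984529216 yaw -5.43221469178449
u -24.0 24.0
  14 21 22 21 21 20 19 17 15 14 14 25 40 44 44 38 33 32 29 28 28 32 30 24 25 28 30 33 34 33 36 33 23 21 24 24 27 33 28 24 24 22 21 20 21 20 20 17 19 20
  13 22 21 19 19 19 18 17 16 15 24 42 49 46 38 31 27 23 20 19 24 24 18 19 18 21 24 22 22 24 16  9  9  8 11 17 20 19 21 23 23 21 19 21 20 20 20 22 22 21
  12 21 19 19 18 18 16 17 18 27 46 52 48 42 34 29 24 21 20 22 25 22 21 21 23 22 21 24 22 16 19 15 12 24 22 24 29 25 21 23 21 21 22 21 21 21 23 22 22 23
  11 21 21 17 18 16 15 16 28 42 49 48 43 38 35 30 29 28 29 34 33 30 32 34 31 33 34 30 31 33 30 28 39 32 34 39 29 22 21 22 22 23 22 22 22 23 21 22 21 23
  10 25 19 18 18 19 19 27 35 42 43 41 39 38 35 34 32 34 38 37 38 39 39 37 38 34 33 35 31 33 35 35 30 33 38 29 21 19 21 20 21
[... 3279 characters left out ...]
45 47 45 39 29 26 27 22 19 28 22 16 25 21 17 22 17 21 28 24 26 28 27 35 39 43 43 41 43 44 45
 -13 49 49 48 48 47 46 46 45 44 43 43 43 44 45 45 46 44 42 43 46 43 35 34 34 25 27 36 28 27 34 25 28 32 27 35 38 32 35 36 33 37 42 44 46 44 45 46 45 44
 -14 47 46 45 47 44 43 44 43 41 41 41 42 44 45 45 43 38 36 42 40 36 41 35 25 32 33 27 31 33 25 31 30 27 36 37 33 36 36 34 35 39 40 42 42 41 42 40 41 43
 -15 43 43 44 42 41 41 40 39 39 38 39 41 43 45 42 33 27 31 29 28 35 24 18 25 20 18 24 25 21 26 23 23 28 29 30 30 32 31 30 32 31 32 32 32 34 30 33 30 29
 -16 39 40 39 39 38 38 38 36 35 37 38 40 42 42 32 25 23 21 23 25 14 15 19 13 17 19 21 25 26 24 25 25 27 30 27 29 28 28 27 23 26 24 24 26 21 25 19 18 26
```

Run:
```python
from h import *
env.reach([.62,.0,.33],down(np.pi/2)); env.reach([.4951,.2344,.2],down(np.pi/2))
G=lambda im:cv2.cvtColor(np.ascontiguousarray(im),cv2.COLOR_RGB2GRAY).astype(float)
fr=[eyes.grab_frame("scene")["frame"] for _ in range(12)]; g2=np.mean([G(x) for x in fr],0); np.save("pics/g2.npy",g2)
g0=G(cv2.imread("pics/scene0.png")[:,:,::-1]);g1=G(np.load("pics/p1s.npz")["frame"])
np.set_printoptions(linewidth=250)
print("cols 214..252, rows 283..306; p2 mean")
for r in range(283,307): print(r,*["%3d"%v for v in g2[r,214:253]])
print("p1-p2")
for r in range(285,303): print(r,*["%3d"%v for v in (g1-g2)[r,214:245]])
print("0-p2")
for r in range(285,303): print(r,*["%3d"%v for v in (g0-g2)[r,214:245]])
print(monitor.sense()["clock"])
```

```text
cols 214..252, rows 283..306; p2 mean
283  90  92  94  94  94  93  94 105 112 103  97 102 105 102 101 100 101  98  96  97  97  96  95  92  89  86  86  86  87  86  87  87  87  87  88  88  94 109 126
284  78  83  84  84  84  89 114 154 175 169 159 158 153 146 144 144 143 138 132 130 125 119 118 115 112 105  99  97  94  88  84  84  85  84  85  90 102 118 125
285  70  72  73  73  74  86 127 178 205 206 202 203 202 200 200 202 203 202 202 201 195 185 181 179 177 168 159 153 138 108  84  78  79  79  82  93 105 113 116
286  69  67  68  68  69  80 109 148 169 172 173 178 184 185 187 193 200 201 203 209 211 209 207 209 208 206 203 199 180 134  84  69  69  71  76  85  91  95  95
287  68  65  68  67  69  78  93 112 124 128 129 132 138 138 140 145 149 151 152 157 161 162 162 168 173 173 174 177 167 126  80  61  60  61  63  67  69  71  72
288  62  63  66  68  71  80  89  98 108 111 111 109 109 110 110 111 113 114 115 116 117 118 120 126 129 130 132 136 132 111  82  62  62  64  63  61  59  60  61
289  61  61  64  67  73  81  89  93 101 108 103  93  90  89  87  85  85  89  94  96  96  97 104 110 11
[... 6702 characters left out ...]
 0  -4  -7  -7  -3  -3  -2   0  -2  -4  -4  -3  -3  -1
298  -3  -1   0  -4  -3  -4  -4  -4  -3  -5  -1  -4  -4  -2   0  -2  -3  -4  -1  -2  -4  -1  -2   0  -3   0  -3  -2  -3  -1  -3
299  -4  -3  -3  -4   0  -2  -3  -1  -2   1  -1  -5  -5  -5  -4  -4  -7  -4  -5  -3  -2  -2  -4  -1   1  -2  -2  -2  -3  -2  -3
300  -5  -6  -6  -2  -3  -3  -4  -1  -2  -2  -4  -1  -4  -6  -5  -5  -4  -4  -1  -1  -2  -3  -2  -3  -1  -7  -6  -6  -4  -4  -6
301  -3  -5  -2  -2  -4  -4  -2  -4  -3  -4  -4  -5  -1  -6  -4  -4  -4  -4  -4  -3  -5  -5  -3  -4  -5  -6  -5  -5  -1  -5  -3
302  -2   0  -5  -4  -5  -5  -8  -3  -2  -4  -5  -1  -6  -6  -3  -5  -5  -6  -4  -2  -6  -7  -7  -2  -5  -4  -5  -5  -2  -1  -5
35.75
```

Both views agree that the pointer is still above the mark. The wrist plane puts the bar at z≈+2.3 mm against −1.5 mm for the clip arm, and the scene gives about +1.5 mm. That is under one ring's 7.5 mm, so a third ring is needed.

Run:
```python
from h import *
xy=fetch(.4951,.2344,(.5633,-.1736),"rb")
env.movel([*xy,.224],velocity=.1); env.hold(.15)
ok,xy=insert(xy,.224,.1815,step=.006); print(ok,monitor.sense()["clock"])
```

```text
outer [0.4938 0.2335 0.0324] 0.00020825317390404095 bore [0.4969 0.2341 0.012 ] 0.00018667752137997687 off [0.0031 0.0005]
grip 0.7554738496966384 32.27089986205101 [0.4942 0.2337 0.0121]
off board [0.0027 0.0005] held [0.0021 0.0003] r 0.012178386510562673 6.560147220573961e-05
target [ 0.5609 -0.174 ] clock 41.1583
base [ 0.0655 -0.2749 -0.4019]
0.2180 [ 0.5609 -0.174   0.2178] [ 0.5609 -0.174 ] dF [0.1696 0.5213 0.0153] 
0.2120 [ 0.5609 -0.174   0.2118] [ 0.5609 -0.174 ] dF [-0.2072  0.3202  0.3575] 
0.2060 [ 0.5609 -0.174   0.2058] [ 0.5609 -0.174 ] dF [-0.2967  0.3446 -0.5313] 
0.2000 [ 0.5609 -0.174   0.1998] [ 0.5609 -0.174 ] dF [-0.016   0.6879 -0.2427] 
0.1940 [ 0.5609 -0.174   0.1938] [ 0.5609 -0.174 ] dF [0.3493 0.3457 0.1888] 
0.1880 [ 0.5609 -0.174   0.1879] [ 0.5609 -0.174 ] dF [ 0.0121  0.3308 -0.3085] 
0.1820 [ 0.5609 -0.174   0.1819] [ 0.5609 -0.174 ] dF [0.1113 0.7452 0.5259] 
0.1815 [ 0.561  -0.1738  0.1816] [ 0.561  -0.1738] dF [0.1743 0.4007 0.2673] 
True 44.2667
```

Run:
```python
from h import *
p=monitor.sense()["position"]; env.release(); env.hold(.15); print(monitor.sense()["contact_force"])
env.movel([p[0],p[1],.262],velocity=.2); env.reach([.5657,-.165,.33],down(np.pi/2)); env.hold(.3)
f=eyes.grab_frame("wrist");save(f,"p3.png")
for z in (.192,.199,.206):
    px=project(f,np.array([.561,-.174,z]))
    hsv=cv2.cvtColor(cv2.medianBlur(np.ascontiguousarray(f["frame"]),3),cv2.COLOR_RGB2HSV);S,V=hsv[...,1].astype(int),hsv[...,2].astype(int)
    print(z,px,pinfit(f,project(f,np.array([.5637,-.1737,z+.006])),z+.006))
tiplook("tip3")
f=dict(np.load("pics/tip3.npz"));X=np.array([.6765,-.1844,.1232]);a=np.radians(-5.43);w=np.array([-np.sin(a),np.cos(a)])
g=cv2.cvtColor(f["frame"],cv2.COLOR_RGB2GRAY).astype(np.float32)
us=np.arange(-24,25,1.);zs=np.arange(6,-17,-1.);U,Z=np.meshgrid(us,zs)
pts=np.stack([project(f,np.r_[X[:2]+w*u/1000,X[2]+z/1000]) for u,z in zip(U.ravel(),Z.ravel())]).astype(np.float32)
img=cv2.remap(g,pts[:,0].reshape(U.shape),pts[:,1].reshape(U.shape),cv2.INTER_CUBIC)
for z,r in zip(zs,img): print("%4d"%z," ".join("%2d"%min(99,v/2) for v in r))
d=eyes.grab_frame("side");np.savez("pics/p3d.npz",**d)
G=cv2.cvtColor(d["frame"],cv2.COLOR_RGB2GRAY)
print("side rows");[print(r,*["%3d"%v for v in G[r,322:370:2]]) for r in range(158,210,2)]
print(monitor.sense()["clock"])
```

```text
[ 0.1755 -0.625  -1.1217]
0.192 [313.6099 222.4387] (array([ 0.5657, -0.1744,  0.007 ]), np.float64(0.00012105252781455054))
0.199 [313.3478 224.894 ] (array([ 0.5636, -0.1742,  0.0068]), np.float64(0.00011794780598124171))
0.206 [313.0734 227.4691] (array([ 0.5615, -0.174 ,  0.0066]), np.float64(0.00011484312556119202))
[324.0283 239.1331] 49.4333
   6 22 22 22 20 17 15 15 15 14 23 35 43 43 40 38 42 39 34 36 39 35 33 35 36 33 31 27 20 18 20 25 26 21 18 14 13 13 16 14 15 13 14 13 11 14 15 15 14 13
   5 22 21 20 17 16 17 16 16 26 41 49 47 43 39 38 33 25 27 28 29 29 32 33 33 34 33 26 21 24 31 33 28 21 17 16 13 14 14 15 14 16 13 11 14 17 16 13 13 16
   4 22 20 17 16 18 16 18 32 46 50 48 45 41 38 32 19 17 19 22 22 25 29 31 35 36 31 27 29 34 35 32 23 20 19 16 13 14 14 14 14 14 12 12 16 16 12 11 15 15
   3 22 19 17 19 17 17 31 40 41 42 43 41 37 31 21 15 15 20 21 21 27 30 34 35 33 31 33 36 36 34 25 21 21 20 17 15 13 14 13 14 14 13 14 15 14 13 14 14 16
   2 22 20 19 19 16 24 29 29 34 36 36 34 31 24 18 18 21 23 22 26 29 32 33 33 32 32 35 35 32 25 22 22 21 18 16 13 14 14 14 13 14 14 15 14 14 1
[... 4664 characters left out ...]
 126 124 106 142 155 147 115 115 116 117 119 120 118 116 136 164 201 204 171 144 172 170 169
198 127 124 125 122 112 125 156 153 141 133 123 120 121 125 104  76 161 171 161 135 165 170 170 169
200 126 125 125 127 119 113 120 130 146 157 151 147 150 148 140 130 127 122 120 159 170 170 169 168
202 126 127 126 126 126 119 115 119 122 123 127 126 129 127 122 120 120 122 115 135 140 141 170 171
204 126 125 127 128 128 127 127 122 121 121 122 122 122 122 118 123 121 122 121 120 122 121 120 120
206 109 126 128 127 127 126 127 125 123 120 119 119 121 119 121 120 123 122 121 121 120 119 116 110
208 107  98 114 128 126 128 125 125 127 127 125 125 121 122 121 120 123 121 120 119 124 108 112 109
49.4833
```

The pointer bar now reads about −5.3 mm against −1.5 mm for the clip, so it has moved about 7.5 mm and stands about 4 mm past the mark. Before handing in I'll check the third ring's seat numerically from the saved wrist frame.

Run:
```python
from h import *
import numpy as np
env.reach([.5657,-.165,.33],down(np.pi/2)); env.hold(.2)
f=eyes.grab_frame("wrist"); print(monitor.sense()["clock"],monitor.sense()["contact_force"])
hsv=cv2.cvtColor(cv2.medianBlur(np.ascontiguousarray(f["frame"]),3),cv2.COLOR_RGB2HSV);V=hsv[...,2].astype(int)
# rays: sample V radially from ring centre guess at z=.199 on the plane
for z in (.193,.196,.199,.202,.205):
    c=np.array([.5605,-.1742]);P=[]
    for a in np.radians(np.arange(0,360,6)):
        rr=np.arange(.027,.040,.00025);v=np.array([cv2.getRectSubPix(V.astype(np.float32),(1,1),tuple(project(f,np.r_[c+r*np.array([np.cos(a),np.sin(a)]),z])))[0,0] for r in rr])
        gd=v[:-4]-v[4:]; k=gd.argmax()
        if gd[k]>25: P.append(c+rr[k+2]*np.array([np.cos(a),np.sin(a)]))
    P=np.array(P);r=least_squares(lambda q:np.hypot(*(P-q[:2]).T)-q[2],[*c,.033],loss="soft_l1",f_scale=.0003,x_scale=1e-3)
    print(z,r.x,len(P),np.median(abs(r.fun)),pinfit(f,project(f,np.array([.5637,-.1737,z+.006])),z+.006)[0])
```

```text
52.1833 [ 1.8167 -0.2194 -0.0185]
0.193 [ 0.5625 -0.1742  0.0328] 37 0.0001701155994940015 [ 0.5654 -0.1744  0.0069]
0.196 [ 0.5617 -0.1741  0.0325] 38 0.00017073012184994768 [ 0.5645 -0.1743  0.0069]
0.199 [ 0.5608 -0.174   0.0322] 37 0.00016077283310315937 [ 0.5636 -0.1742  0.0068]
0.202 [ 0.56   -0.1739  0.0319] 39 0.00025286936942571503 [ 0.5628 -0.1741  0.0067]
0.205 [ 0.5591 -0.1737  0.0315] 38 0.0001294417248080687 [ 0.5619 -0.174   0.0066]
```

```bash
python3 -c "
from h import *
print(job.hand_in(), monitor.sense()['clock'])"
```

```text
the job is handed in; nothing more can be done
the job is handed in; nothing more can be done
```

Three rings sit home on the core pin, the settled pointer stands about 4 mm below the clip's mark by my measurement, the fourth ring was left on the board, and the job was handed in at about 52 s; it returned no verdict.

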